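Fit the keeper plate under the T-head stud of the lathe's clamp block

TASK

Put the loose keeper plate back on the lathe's clamp block: tip it so the outer end of its oblong eye goes under the outer wing of the T-headed stud, ease it back until it stops against the stud's neck, and level it so the other wing passes through the eye. Then slide it outward and let it drop flat between the block's two ribs, and let go. Never force the plate against the stud, neck or head (a touch of 5 N is plenty, 15 N is too much), and leave the bowl, can, wood blank and gouge where they are.

Things in the scene. Friction and masses are not known exactly. Their poses are not given: they have to be found in the camera images.
- handle (a point): Centre of the keeper plate's wooden handle, to grasp: an upright block 12 mm thick (plate x), 34 mm wide (y), 40 mm tall on the plate; this point is 25 mm above the plate's underside. Plate axes: x towards its outer (eye) end, y across, z up. Dark steel plate 132 x 48 x 5 mm, 0.16 to 0.33 kg in all, starting flat on the bench; its tail end is at x = -18 mm, its outer end at +114 mm from here.
- lip (a point): Middle of the outer end of the plate's eye, at the plate's underside: 104 mm along +x and 25 mm below handle, same axes. The eye is an oblong through hole 44 mm long, 24 mm wide, reaching from here back to x = -44 mm; outward of here is the end bar, 10 mm wide and 5 mm thick.
- seat (a point): On the fixed grey clamp block: point on its flat seat floor, 30 mm above the bench; x to the block's outer end (roughly away from the robot), z up. The eye's centre belongs about here, plate x along seat x. The floor, open at both sides, 80 mm wide, lies between two 4 mm high flat-topped cross ribs: outer rib from x = +33 to +72 mm, tail rib from -101 to -129 mm (seat 2 mm longer than the plate).
- bowl: Turned wooden bowl, 130 mm across, 55 mm high; origin under its centre. Leave alone.
- can: Bare metal can, 52 mm across, 130 mm high; origin under its centre. Leave alone.
- blank: Round wood blank, 68 mm across, 50 mm high; origin under its centre. Leave alone.
- gouge: Hand tool with wooden handle, 220 mm long, lying along its x; origin under its middle. Leave alone.
- stud_base: On the block, same place and axes as seat: nominal foot of the fixed steel T stud. Neck 12 mm diameter; on it, centred, a bar head 66 mm long (x), 16 mm wide (y), 6 mm thick, underside 16.5 mm and top 22.5 mm above the seat floor. The stud is clamped in a slot, up to 9 mm off this point either way in x: NOT shown in this reading, it must be felt or seen.
Not all that is in view belongs to the job. Of the things shaped like the part that bears seat, the grey one is meant. Leave any pink look-alike of the part that bears handle alone.

How it is judged:
On the way, in this order (a step that is already met when the one before it is completed fails the run):
1. the plate is tipped with the outer end of its eye under the outer wing of the stud's head (angle between lip's own z axis and vertical above 0.2 rad and x of lip in the frame of seat between -0.008 and 0.022 m and z of lip in the frame of seat below 0.0165 m and y of lip in the frame of seat between -0.012 and 0.012 m), for 0.1 s.
2. the plate is nearly level with both ends below the stud's head (angle between lip's own z axis and vertical below 0.12 rad and z of lip in the frame of seat below 0.0165 m and z of handle in the frame of seat below 0.04 m), for 0.1 s.
At the end, for the whole second after the job is handed in: The keeper plate lies flat (within 2.5 mm of the seat floor and 0.03 rad of level) between the two ribs with the stud through its eye: the eye's outer end 19.5 to 24.5 mm outward of the seat point and within 9 mm sideways, square to the block within 0.17 rad, released and at rest (x of lip in the frame of seat between 0.0195 and 0.0245 m and y of lip in the frame of seat between -0.009 and 0.009 m and z of lip in the frame of seat below 0.0025 m and z of handle in the frame of seat below 0.0275 m and angle between lip's own z axis and vertical below 0.03 rad and angle between the x axis of lip and the x axis of seat, either way round below 0.17 rad and contact force between keeper and the fingers below 0.1 N); the robot touches nothing.
It fails at once if the keeper plate is pressed or knocked against the stud with more than 15 N (contact force between keeper and stud_base above 15 N).
It fails at once if a bystander (bowl, can, wood blank, gouge) is moved more than 20 mm (distance of any of bowl, can, blank, gouge from where it was at the start of the episode above 0.02 m).
It also fails if it takes over 61 s, if anything falls off the work surface, if the arm or the gripper's body presses on something with over 40 N, if the wrist force passes 120 N, or if a joint passes its speed limit or range.

ROBOT

A 7-joint arm with a two-finger parallel gripper is mounted at the origin on the work surface. World frame = base frame: x ahead of the robot, y to its left, z up, the work surface at z = 0. Lengths are in m, angles in rad, forces in N, time in s.
With the tool pointing down it reaches from about 0.35 to 0.9 m from the base axis. Payload 8.1 kg.
Tool frame: the origin (TCP) lies at the very end of the fingers, on their centre line; the grasp point (between the pads) lies tcp_to_grasp behind it (tcp_to_grasp is the distance from the TCP to the grasp point, in m); z points along the fingers, y is the direction in which the jaws open and shut (so a half turn about z gives the same grasp; the last joint's range is limited). The gripper opens to 85 mm and grips with 20 to 120 N. Pads are 22 mm wide; open, the fingers measure 114 mm over their backs; the gripper's body (76 mm by 85 mm) begins 54 mm behind the grasp point. The pads swing forward as they close: fully open they stand 13 mm farther back than shut.
Start: joints at [1.246, 0.434, 0.025, 1.573, -0.012, 1.134, -0.075], TCP at [0.137, -0.61, 0.231] pointing down, gripper open.
Joint ranges: [-2.62, 2.62], [-0.44, 2.09], [-1.27, 1.32], [0.08, 2.57], [-1.32, 4.46], [0.12, 2], [-2.74, 2.74]. Speed limits (rad/s): [2.22, 2.22, 3.01, 3.01, 3.14, 3.14, 3.14].

INTERFACE

Orientations are given as a unit quaternion [w, x, y, z].
In Python, from workcell import * gives the robot as it stands.
- The arm moves only by the tool jog_arm, never from a script. Its arguments are lists of equal length, an entry for each row: "xyz": the shift along the tool's x, y, z scaled (see below), a list of three; "delta_rot": the turn, a rotation vector about the tool's x, y, z scaled (see below), a list of three; "grip": the opening, from 0 (shut) to 1 (fully open). In form: {"xyz": [[dx, dy, dz], ...], "delta_rot": [[ax, ay, az], ...], "grip": [grip, ...]}. A call has 1 to 8 rows; each row shifts and turns the commanded pose from where the row before left it, along the tool's axes as they then stand; what a row does not reach is not made up. The controller multiplies each number of a shift by 0.25 m and each number of a turn by 360 degrees. A row lasts 1/10 s, in which the tool goes at most 50 mm and 8.59 degrees, less where a joint would pass 70% of its speed; a pose out of reach is approached as far as the arm can. A call with a number of a shift or a turn outside -1 to 1 is refused whole. A call with a gripper value outside its range is refused whole. The fingers move at their own pace and stop on an object; the grip force is fixed at half the most. Time passes only in rows, so rows that do not move let the fingers close. It gives the time, the measured TCP pose, the force and the opening at its end, in the units of the state.
- get_obs(): the state, without advancing time (a new reading comes with each control period).
- camera(name): name is "side" or "top"; returns a dict with "frame" (420x560x3 uint8, red, green, blue), "fx", "fy", "cx", "cy" (pixels), "R" (3x3) and "t" (3): a world point X has camera coordinates R X + t. Camera axes: x right, y down, z forward; pixel columns grow to the right and rows downward; lengths in m; the calibration is good to about 2 mm. A picture is of the moment at which its call begins. There is no depth.
- sign_off(): hands the job in, once; it reports no verdict.
Trained networks look in a picture, given as the dict that the camera call returned (one of the last four; its "shot" number tells which), for a name from the list of things; names that differ only in an ending like _2 or _b are one class to them, and where a whole thing is asked for, a point or a joint stands for the part that bears it (a point fixed in the world has none). Each returns a list of dicts, best first, with "conf" (0 to 1); they miss things now and then, are a little off and sometimes report something else, mostly with a low value. They report only what shows in the picture. A call takes as long as a camera call. They do not tell look-alikes from the thing itself.
- cut_out(picture, name): "pixels" (420x560 bool, what is visible of it) and "box" ([left, top, right, bottom] in pixels, round what is visible of it).
The state is a dict: "time_s": time; "joints": joint angles; "qd": joint speeds; "joint_efforts": joint torques, N m; "position": TCP position; "eef_rot": TCP orientation; "ft_force": force on the tool from outside, world axes, zero at the start; "torque": the same for the moment, N m; "finger_gap": finger opening in m.
Only numpy, scipy, OpenCV 4.12 (cv2) and the standard library are available. Lean on these libraries where they do the work, as an engineer would, in place of code of your own. Each camera call takes 0.05 s, during which the arm holds its last target. There are 200 camera calls.

## Working session

There is one attempt and no reset: what is moved stays moved. The work goes in short steps, Python scripts to look and compute and a tool call to move; the robot and the scene stay as the last step left them, time stands still between calls to the robot, and variables do not carry over. Pictures are saved under pics/ and viewed, about 8 in all and at most 12, crops included, and the job is handed in when it is done.

Besides the shell and the picture viewer there is one more tool, called after "Request:" by a JSON object that holds its "method" and its "body", one argument or row to a line. jog_arm: Moves the arm, as the interface text tells. Shifts and turns lie within -1 to 1; 1 stands for 0.25 m of shift or 360 degrees of turn. Its arguments: {"type":"object","properties":{"xyz":{"type":"array"},"delta_rot":{"type":"array"},"grip":{"type":"array"}},"required":["xyz","delta_rot","grip"]}

```bash
ls; mkdir -p pics
cat > h.py <<'E'
from workcell import *
import numpy as np, cv2
def save(c,n): cv2.imwrite('pics/'+n,cv2.cvtColor(np.ascontiguousarray(c['frame']),cv2.COLOR_RGB2BGR))
def ray(c,u,v):
    R=np.array(c['R']);t=np.array(c['t']); o=-R.T@t
    d=R.T@np.array([(u-c['cx'])/c['fx'],(v-c['cy'])/c['fy'],1]); return o,d
def atz(c,u,v,z):
    o,d=ray(c,u,v); return o+d*(z-o[2])/d[2]
def proj(c,X):
    p=np.array(c['R'])@np.array(X)+np.array(c['t']); return np.array([c['fx']*p[0]/p[2]+c['cx'],c['fy']*p[1]/p[2]+c['cy']])
E
python3 - <<'E'
from h import *
o=get_obs(); print(o)
for n in('top','side'):
    c=camera(n); save(c,n+'0.png'); print(n,-np.array(c['R']).T@c['t'],np.array(c['R']).round(3).tolist(),c['fx'])
    for k in('handle','seat','stud_base'):
        print(k,[(round(d['conf'],2),[int(x) for x in d['box']]) for d in cut_out(c,k)])
E
```

```text
pics
{'time_s': 0.0, 'joints': array([ 1.24641396,  0.43525524,  0.02496335,  1.57413639, -0.0115866 ,
        1.13401115, -0.07508705]), 'qd': array([-0.00039966, -0.00155496, -0.00164232, -0.00134105,  0.00112489,
        0.0009315 ,  0.0010054 ]), 'joint_efforts': array([ 5.78016534e-04, -6.70471072e+01,  1.02567382e+00, -3.16217387e+01,
        1.55824015e-02,  1.20450166e-02,  1.73621322e-05]), 'position': array([ 0.13730648, -0.60918447,  0.23049064]), 'eef_rot': array([-8.15009335e-04,  9.93859898e-01,  1.10642714e-01, -1.70682400e-04]), 'ft_force': array([ 0.01513083, -0.53054948, -0.46331401]), 'torque': array([-0.01608128,  0.02337856, -0.00430955]), 'finger_gap': 0.08525593414000794}
top [ 0.21847116 -0.00811857  1.4643535 ] [[-0.024, -1.0, -0.005], [-0.974, 0.025, -0.224], [0.224, -0.001, -0.975]] 495.9231590360305
handle [(0.92, [352, 235, 386, 279]), (0.9, [355, 178, 369, 221]), (0.75, [308, 197, 330, 246])]
seat [(0.96, [212, 191, 253, 262]), (0.79, [225, 116, 271, 181]), (0.76, [157, 290, 203, 363]), (0.48, [405, 210, 421, 246])]
stud_base [(0.68, [230, 204, 238, 227])]
side [0.41018958 0.66799143 0.87812915] [[-0.987, -0.16, -0.009], [-0.118, 0.764, -0.634], [0.108, -0.625, -0.773]] 391.83315476494295
handle [(0.81, [267, 168, 312, 189]), (0.64, [252, 137, 291, 161]), (0.63, [307, 137, 343, 162])]
seat [(0.75, [341, 296, 438, 355]), (0.72, [235, 229, 318, 274]), (0.65, [268, 169, 311, 187])]
stud_base [(0.51, [256, 235, 277, 245])]
```

Run:
```python
import cv2
a=cv2.imread('pics/top0.png')[100:380,140:500]; cv2.imwrite('pics/t1.png',cv2.resize(a,None,fx=2.2,fy=2.1,interpolation=cv2.INTER_CUBIC))
a=cv2.imread('pics/side0.png')[110:370,180:500]; cv2.imwrite('pics/s1.png',cv2.resize(a,None,fx=2.3,fy=2.3,interpolation=cv2.INTER_CUBIC))
```

```text
(no output)
```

View pics/t1.png

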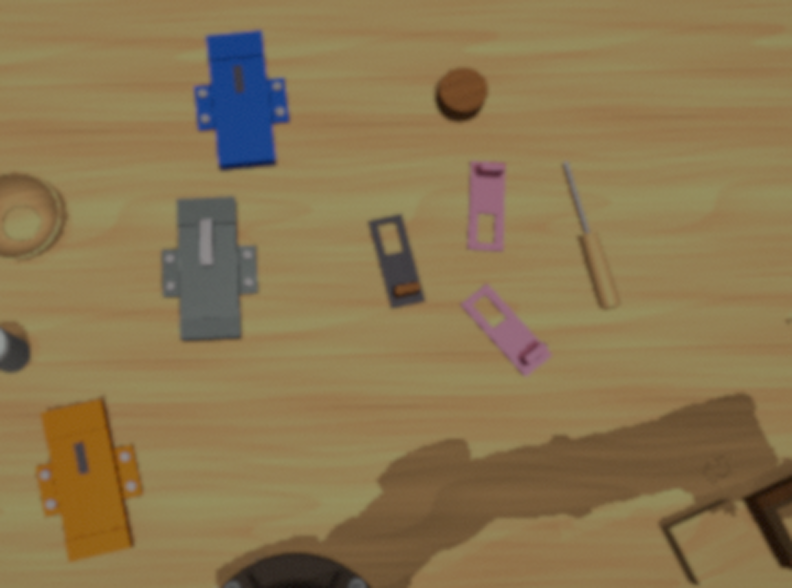

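View pics/s1.png

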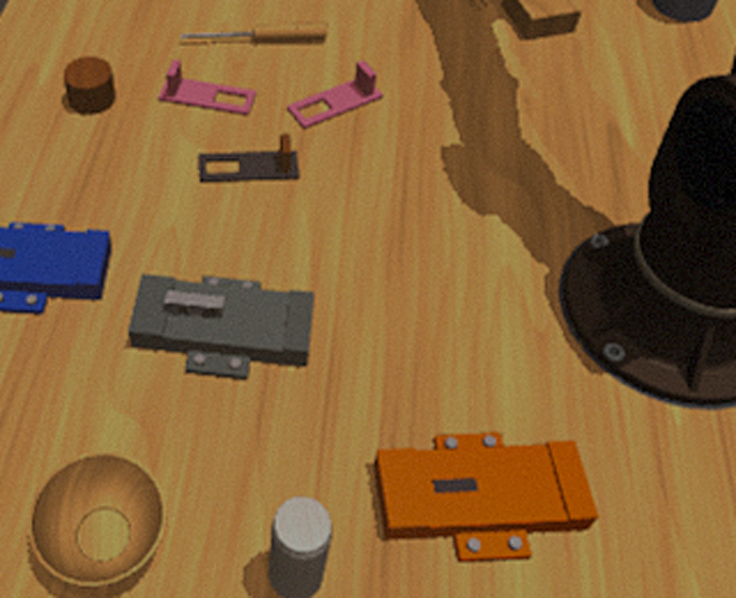

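The grey block shows at about (207,270) in the top crop, with its head at (205,240). The dark plate with the orange handle is at (396,260), eye end pointing away from the robot. Next I fit both poses.

```bash
cat > fit.py <<'E'
from h import *
from scipy.optimize import minimize
from scipy.ndimage import gaussian_filter
def box(x0,x1,y0,y1,z0,z1): return np.array([[x,y,z] for x in(x0,x1) for y in(y0,y1) for z in(z0,z1)])/1000
BLOCK=[box(-129,-101,-40,40,0,34),box(-129,72,-40,40,0,30),box(33,72,-40,40,0,34)]
HEAD=[box(-33,33,-8,8,46.5,52.5)]
PL=[box(-18,60,-24,24,-25,-20),box(-18,114,-24,-12,-25,-20),box(-18,114,12,24,-25,-20),box(104,114,-24,24,-25,-20)]
HD=[box(-6,6,-17,17,-20,20)]
S=4
def pose(p,z=0): 
    c,s=np.cos(p[2]),np.sin(p[2]); return np.array([[c,-s,0],[s,c,0],[0,0,1]]),np.array([p[0],p[1],z])
def render(c,boxes,R,t):
    m=np.zeros((420*S,560*S),np.uint8)
    for b in boxes:
        q=np.array([proj(c,R@x+t) for x in b])
        h=cv2.convexHull(((q+.5)*S*16).astype(np.int32)); cv2.fillConvexPoly(m,h,1,shift=4)
    return cv2.resize(m.astype(np.float32),(560,420),interpolation=cv2.INTER_AREA)
def fit(cs,ms,boxes,p0,z=0,w=None):
    def f(q):
        p=np.array(p0)+np.array(q)*[.01,.01,.1]; R,t=pose(p,z)
        return sum((((gaussian_filter(render(c,boxes,R,t)-m,.7))*(1 if w is None else w[i]))**2).sum() for i,(c,m) in enumerate(zip(cs,ms)))
    r=minimize(f,[0,0,0],method='Nelder-Mead',options=dict(initial_simplex=[[0,0,0],[1,0,0],[0,1,0],[0,0,1]],xatol=.005,fatol=.01))
    return np.array(p0)+r.x*[.01,.01,.1],r.fun
def poly(im,c,boxes,R,t,col,k,o):
    for b in boxes:
        q=np.array([proj(c,R@x+t) for x in b]); h=cv2.convexHull((((q+.5-o)*k)*16).astype(np.int32))
        cv2.polylines(im,[h],True,col,1,shift=4)
E
python3 - <<'E'
from fit import *
print('tcp_to_grasp',tcp_to_grasp)
cs=[camera('top'),camera('side')]
def pick(c,n,u,v):
    for d in cut_out(c,n):
        b=d['box']
        if b[0]-3<=u<=b[2]+3 and b[1]-3<=v<=b[3]+3: return d['pixels'].astype(np.float32)
T,Sd=cs
mb=[pick(T,'seat',233,225),pick(Sd,'seat',275,250)]
mp=[pick(T,'handle',320,222),pick(Sd,'handle',290,180)]
ms=[pick(T,'stud_base',234,214),pick(Sd,'stud_base',266,240)]
for m in mb+mp+ms: print(None if m is None else m.sum(),end=' ')
# drop lugs: morphological check left to weight
pb0=atz(T,233,227,.03); pp0=atz(T,318,225,0.0); print(pb0,pp0)
def go(nm,m,boxes,p0,z):
    out=[]
    for sel in([0],[1],[0,1]):
        if any(m[i] is None for i in sel): continue
        r=fit([cs[i] for i in sel],[m[i] for i in sel],boxes,p0,z); print(nm,sel,r[0].round(4),round(r[1],1)); out=r[0]
    return out
LUG=[box(-50,0,-65,65,0,8)]
b=go('block',mb,BLOCK+LUG,[pb0[0]+.028,pb0[1],0.],0)
h0=atz(T,140+407/2.2,100+288/2.1,.045)
p=go('plate',mp,PL+HD,[h0[0],h0[1],.2],.025)
s=go('head',ms,HEAD,b,0)
for c,n,o,w in((T,'ft.png',(200,170),(150,110)),(Sd,'fs.png',(225,150),(130,130))):
    k=5 if n=='ft.png' else 4.5
    im=cv2.cvtColor(np.ascontiguousarray(c['frame']),cv2.COLOR_RGB2BGR)[o[1]:o[1]+w[1],o[0]:o[0]+w[0]]
    im=cv2.resize(im,None,fx=k,fy=k,interpolation=cv2.INTER_CUBIC)
    poly(im,c,BLOCK,*pose(b),(0,255,0),k,np.array(o)); poly(im,c,HEAD,*pose(b),(255,0,0),k,np.array(o))
    poly(im,c,PL+HD,*pose(p,.025),(0,255,255),k,np.array(o)); cv2.imwrite('pics/'+n,im)
np.savez('p.npz',b=b,p=p,s=s)
E
```

```text
tcp_to_grasp 0.0187
2104.0 2529.0 649.0 None 104.0 189.0 [0.51281587 0.10824598 0.03      ] [ 0.51864099 -0.14553349  0.        ]
block [0] [0.5418 0.1057 0.0195] 208.2
block [1] [0.5415 0.1066 0.0219] 238.8
block [0, 1] [0.5418 0.1064 0.0226] 449.3
plate [0] [ 0.4748 -0.1594  0.1992] 8.8
head [0] [0.5435 0.1061 0.0069] 11.0
head [1] [ 0.5441  0.1085 -0.0015] 16.2
head [0, 1] [0.5437 0.1072 0.0198] 34.2
```

```bash
python3 -c "
import cv2,numpy as np
a=cv2.imread('pics/ft.png');b=cv2.imread('pics/fs.png');a=cv2.resize(a,None,fx=.55*1,fy=.55);
print(a.shape,b.shape)
"
```

```text
(302, 413, 3) (585, 585, 3)
```

View pics/ft.png

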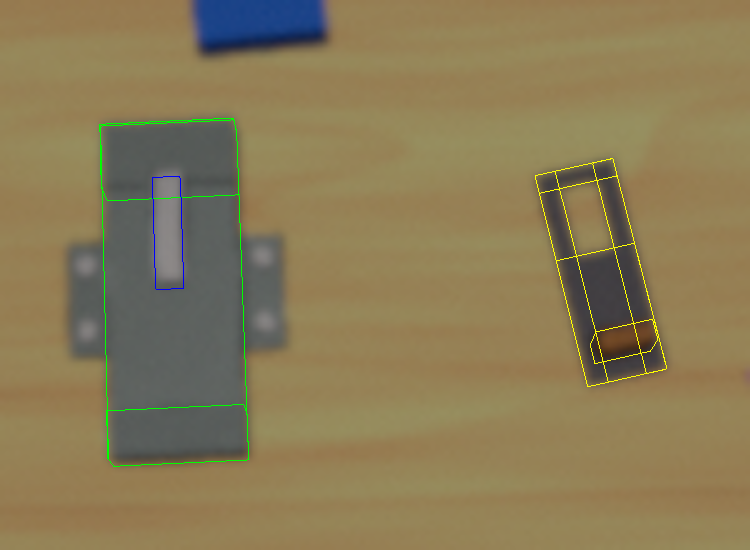

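View pics/fs.png

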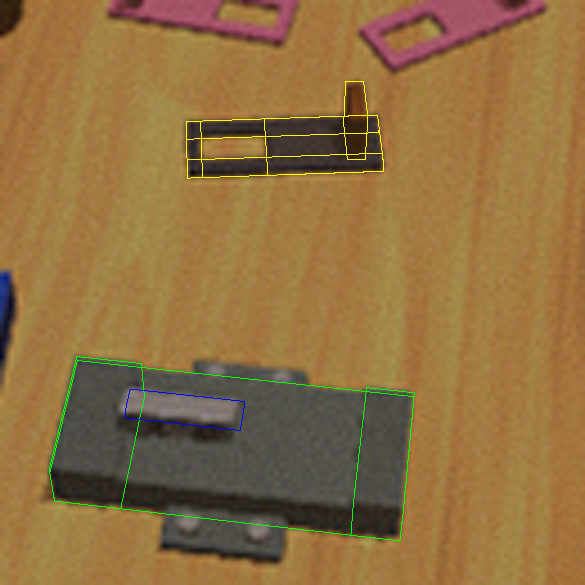

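Top view: the block outline fits. The head at (168,228) sits about 1 px (roughly 3 mm) outward of nominal, and the plate fits well. In the side view the head is also a little outward. I refine with a free lug size and plan the grasp.

Run:
```python
from fit import *
cs=[camera('top'),camera('side')]; T,Sd=cs
d=np.load('p.npz'); b,p=d['b'],d['p']
def pick(c,n,u,v):
    for q in cut_out(c,n):
        x=q['box']
        if x[0]-3<=u<=x[2]+3 and x[1]-3<=v<=x[3]+3: return q['pixels'].astype(np.float32)
mb=[pick(T,'seat',233,225),pick(Sd,'seat',275,250)]; ms=[pick(T,'stud_base',234,214),pick(Sd,'stud_base',266,240)]
def f(q,sel):
    R,t=pose(b+q[:3]*[.01,.01,.1]); L=box(-35+10*q[3]-35-5*q[4],-35+10*q[3]+35+5*q[4],-62-5*q[5],62+5*q[5],0,8)
    return sum((gaussian_filter(render(cs[i],BLOCK+[L],R,t)-mb[i],.7)**2).sum() for i in sel)
for sel in([0],[1],[0,1]):
    r=minimize(f,np.zeros(6),(sel,),method='Nelder-Mead',options=dict(initial_simplex=np.vstack([np.zeros(6),np.eye(6)*.8]),maxfev=900,xatol=.005,fatol=.01))
    bb=b+r.x[:3]*[.01,.01,.1]; print(sel,bb.round(4),r.x[3:].round(2),r.fun)
    # head: fixed yaw
    for s2 in ([0],[1]):
      if s2[0] not in sel: continue
      def g(q):
        R,t=pose(bb); tt=t+R@np.array([q[0]*.01,q[1]*.01,0]); return sum((gaussian_filter(render(cs[i],HEAD,R,tt)-ms[i],.7)**2).sum() for i in s2)
      rr=minimize(g,[0,0],method='Nelder-Mead',options=dict(initial_simplex=[[0,0],[.6,0],[0,.6]])); print(' head off mm',s2,(rr.x*10).round(1))
np.savez('p.npz',b=bb,p=p)
o=get_obs(); print(o['position'])
from scipy.spatial.transform import Rotation as Ro
w=o['eef_rot']; M=Ro.from_quat([w[1],w[2],w[3],w[0]]).as_matrix(); print(M.round(3))
```

```text
[0] [0.5427 0.1061 0.0261] [ 0.5  -0.39  0.27] 153.70767211914062Traceback (most recent call last):
  File "<stdin>", line 20, in <module>
    res = _minimize_neldermead(fun, x0, args, callback, bounds=bounds,
                               **options)
    fsim[k] = func(sim[k])
              ~~~~^^^^^^^^
    fx = function(np.copy(x), *(wrapper_args + args))
  File "<stdin>", line 19, in g
  File "<stdin>", line 19, in <genexpr>
TypeError: unsupported operand type(s) for -: 'float' and 'NoneType'
```

```bash
cat > plan.py <<'E'
from h import *
from scipy.spatial.transform import Rotation as Ro, Slerp
def q2r(w): return Ro.from_quat([w[1],w[2],w[3],w[0]])
def target(yaw,pitch=0): # tool y = plate x, tool x = plate y, z=-plate z ; pitch>0: outer end down
    P=Ro.from_euler('z',yaw)*Ro.from_euler('y',pitch)
    M=P.as_matrix(); return Ro.from_matrix(np.column_stack([M[:,1],M[:,0],-M[:,2]]))
def plan(p1,R1,n,o=None,p0=None,R0=None):
    if p0 is None: o=get_obs(); p0=o['position']; R0=q2r(o['eef_rot'])
    a=np.linspace(0,1,n+1); Rs=Slerp([0,1],Ro.concatenate([R0,R1]))(a); ps=p0+(np.array(p1)-p0)*a[:,None]
    X=[];D=[]
    for i in range(n):
        X.append((Rs[i].inv().apply(ps[i+1]-ps[i])/.25).round(4).tolist()); D.append(((Rs[i].inv()*Rs[i+1]).as_rotvec(degrees=True)/360).round(4).tolist())
    print('maxdeg',max(np.linalg.norm(D,axis=1))*360,'maxmm',max(np.linalg.norm(X,axis=1))*250)
    for i in range(0,n,8): print(X[i:i+8],'\n ',D[i:i+8])
E
python3 - <<'E'
from plan import *
plan([.4748,-.1594,.12],target(.199),16)
E
```

```text
maxdeg 5.5440000000000005 maxmm 35.857260422402604
[[0.107, -0.0913, 0.0278], [0.1153, -0.0805, 0.0278], [0.1226, -0.069, 0.0278], [0.1287, -0.0568, 0.0278], [0.1336, -0.0441, 0.0278], [0.1372, -0.031, 0.0278], [0.1396, -0.0176, 0.0278], [0.1406, -0.0041, 0.0278]] 
  [[-0.0, 0.0, -0.0154], [-0.0, 0.0, -0.0154], [-0.0, 0.0, -0.0154], [-0.0, 0.0, -0.0154], [-0.0, 0.0, -0.0154], [-0.0, 0.0, -0.0154], [-0.0, 0.0, -0.0154], [-0.0, 0.0, -0.0154]]
[[0.1403, 0.0095, 0.0278], [0.1388, 0.0231, 0.0278], [0.1359, 0.0364, 0.0278], [0.1317, 0.0493, 0.0278], [0.1264, 0.0618, 0.0278], [0.1198, 0.0737, 0.0278], [0.1121, 0.085, 0.0278], [0.1034, 0.0954, 0.0278]] 
  [[-0.0, 0.0, -0.0154], [-0.0, 0.0, -0.0154], [-0.0, 0.0, -0.0154], [-0.0, 0.0, -0.0154], [-0.0, 0.0, -0.0154], [-0.0, 0.0, -0.0154], [-0.0, 0.0, -0.0154], [-0.0, 0.0, -0.0154]]
```

Request:
{"method": "jog_arm", "body": {
  "xyz": [
    [0.107, -0.091, 0.02],
    [0.115, -0.08, 0.028],
    [0.123, -0.069, 0.028],
    [0.129, -0.057, 0.028],
    [0.134, -0.044, 0.028],
    [0.137, -0.031, 0.028],
    [0.14, -0.018, 0.028],
    [0.141, -0.004, 0.028]
  ],
  "delta_rot": [
    [0, 0, -0.0154],
    [0, 0, -0.0154],
    [0, 0, -0.0154],
    [0, 0, -0.0154],
    [0, 0, -0.0154],
    [0, 0, -0.0154],
    [0, 0, -0.0154],
    [0, 0, -0.0154]
  ],
  "grip": [0.5, 0.5, 0.5, 0.5, 0.5, 0.5, 0.5, 0.5]
}}

```text
time_s: 1.9
position: [0.3071, -0.3833, 0.1773]
eef_rot: [0.0, 0.878, 0.479, 0.0]
ft_force: [1.1, -0.9, -0.5]
finger_gap: 0.0425
```

Request:
{"method": "jog_arm", "body": {
  "xyz": [
    [0.14, 0.0095, 0.028],
    [0.139, 0.023, 0.028],
    [0.136, 0.036, 0.028],
    [0.132, 0.049, 0.028],
    [0.126, 0.062, 0.028],
    [0.12, 0.074, 0.028],
    [0.112, 0.085, 0.028],
    [0.103, 0.095, 0.028]
  ],
  "delta_rot": [
    [0, 0, -0.0154],
    [0, 0, -0.0154],
    [0, 0, -0.0154],
    [0, 0, -0.0154],
    [0, 0, -0.0154],
    [0, 0, -0.0154],
    [0, 0, -0.0154],
    [0, 0, -0.0154]
  ],
  "grip": [0.5, 0.5, 0.5, 0.5, 0.5, 0.5, 0.5, 0.5]
}}

```text
time_s: 2.7
position: [0.4758, -0.1582, 0.1212]
eef_rot: [0.0, 0.632, 0.775, 0.0]
ft_force: [0.9, -0.2, 0.1]
finger_gap: 0.0426
```

Run:
```python
from plan import *
o=get_obs();print(o['position'],q2r(o['eef_rot']).as_matrix().round(3).tolist(),o['joints'].round(2),o['finger_gap'])
plan([.4748,-.1594,.010],target(.199),6)
```

```text
[ 0.47582505 -0.15824436  0.12123954] [[-0.201, 0.98, 0.001], [0.98, 0.201, -0.0], [-0.0, 0.001, -1.0]] [ 0.59  0.41 -0.49  1.97  0.26  0.82  0.16] 0.04260449454217392
maxdeg 0.036000000000000004 maxmm 18.55197091955461
[[-0.0006, -0.0009, 0.0742], [-0.0006, -0.0009, 0.0742], [-0.0006, -0.0008, 0.0742], [-0.0006, -0.0008, 0.0742], [-0.0006, -0.0008, 0.0742], [-0.0006, -0.0008, 0.0742]] 
  [[0.0, 0.0, 0.0001], [0.0, 0.0, 0.0001], [0.0, 0.0, 0.0001], [0.0, 0.0, 0.0001], [0.0, 0.0, 0.0001], [0.0, 0.0, 0.0001]]
```

Request:
{"method": "jog_arm", "body": {
  "xyz": [
    [-0.001, -0.001, 0.1],
    [-0.001, -0.001, 0.1],
    [-0.001, -0.001, 0.1],
    [0, -0.001, 0.08],
    [0, 0, 0.045],
    [0, 0, 0.02],
    [0, 0, 0],
    [0, 0, 0]
  ],
  "delta_rot": [
    [0, 0, 0],
    [0, 0, 0],
    [0, 0, 0],
    [0, 0, 0],
    [0, 0, 0],
    [0, 0, 0],
    [0, 0, 0],
    [0, 0, 0]
  ],
  "grip": [0.5, 0.5, 0.5, 0.5, 0.5, 0.5, 0.5, 0.5]
}}

```text
time_s: 3.5
position: [0.4747, -0.1604, 0.0108]
eef_rot: [0.001, 0.633, 0.774, 0.0]
ft_force: [0.1, 0.1, 0.9]
finger_gap: 0.0427
```

Request:
{"method": "jog_arm", "body": {
  "xyz": [
    [0, 0, 0],
    [0, 0, 0],
    [0, 0, 0],
    [0, 0, 0],
    [0, 0, 0],
    [0, 0, 0]
  ],
  "delta_rot": [
    [0, 0, 0],
    [0, 0, 0],
    [0, 0, 0],
    [0, 0, 0],
    [0, 0, 0],
    [0, 0, 0]
  ],
  "grip": [0, 0, 0, 0, 0, 0]
}}

```text
time_s: 4.1
position: [0.4746, -0.1604, 0.0108]
eef_rot: [0.001, 0.633, 0.774, 0.0]
ft_force: [-1.6, -0.2, 6.1]
finger_gap: 0.0112
```

```bash
cat > geo.py <<'E'
from plan import *
B=np.array([.5427,.1063,.025])   # seat x,y,yaw
K=np.array([.104,0.0,-.0108])    # lip from TCP in plate axes (TCP z 10.8 mm over underside)
PY=0.0                            # plate yaw relative to tool
def P(yaw,pitch): return Ro.from_euler('z',yaw)*Ro.from_euler('y',pitch)
def tcp_for(lx,ly,lz,pitch,yaw=None,K=K):
    yaw=B[2] if yaw is None else yaw
    lip=np.array([B[0],B[1],.03])+Ro.from_euler('z',B[2]).apply([lx,ly,lz])
    return lip-P(yaw,pitch).apply(K), target(yaw,pitch)
def where(o=None,K=K):
    o=o or get_obs(); M=q2r(o['eef_rot']).as_matrix(); Pm=np.column_stack([M[:,1],M[:,0],-M[:,2]])
    lip=np.array(o['position'])+Pm@K; l=Ro.from_euler('z',-B[2]).apply(lip-np.array([B[0],B[1],.03]))
    print('t',round(o['time_s'],2),'lip mm',(l*1000).round(2),'pitch deg',np.degrees(np.arcsin(-Pm[2,0])).round(2),'yaw',np.arctan2(Pm[1,0],Pm[0,0]).round(4),'F',np.round(o['ft_force'],2),'gap',round(o['finger_gap'],4))
    return Pm,np.array(o['position'])
E
python3 - <<'E'
from geo import *
o=get_obs();p0=o['position'];R0=q2r(o['eef_rot'])
p1=p0+[0,0,.14]
p2,R2=tcp_for(.045,0,.060,.42); print(p2)
plan(p1,R0,4)
plan(p2+[0,0,.03],R2,12,p0=p1,R0=R0)
E
```

```text
[0.4971568  0.10516118 0.14226845]
maxdeg 0.0 maxmm 35.0000178571383
[[-0.0001, 0.0001, -0.14], [-0.0001, 0.0001, -0.14], [-0.0001, 0.0001, -0.14], [-0.0001, 0.0001, -0.14]] 
  [[0.0, 0.0, 0.0], [0.0, 0.0, 0.0], [0.0, 0.0, 0.0], [0.0, 0.0, 0.0]]
maxdeg 2.186833326982191 maxmm 22.295781551674747
[[0.0853, 0.0249, -0.0072], [0.0857, 0.0234, -0.0078], [0.086, 0.0219, -0.0083], [0.0863, 0.0204, -0.0088], [0.0866, 0.0188, -0.0092], [0.0869, 0.0172, -0.0096], [0.0872, 0.0157, -0.0099], [0.0874, 0.0141, -0.0101]] 
  [[0.0056, 0.0005, 0.0023], [0.0056, 0.0005, 0.0023], [0.0056, 0.0005, 0.0023], [0.0056, 0.0005, 0.0023], [0.0056, 0.0005, 0.0023], [0.0056, 0.0005, 0.0023], [0.0056, 0.0005, 0.0023], [0.0056, 0.0005, 0.0023]]
[[0.0877, 0.0125, -0.0103], [0.0879, 0.0108, -0.0104], [0.088, 0.0092, -0.0105], [0.0882, 0.0076, -0.0105]] 
  [[0.0056, 0.0005, 0.0023], [0.0056, 0.0005, 0.0023], [0.0056, 0.0005, 0.0023], [0.0056, 0.0005, 0.0023]]
```

Request:
{"method": "jog_arm", "body": {
  "xyz": [
    [0, 0, -0.02],
    [0, 0, -0.06],
    [0, 0, -0.1],
    [0, 0, -0.12],
    [0, 0, -0.12],
    [0, 0, -0.08],
    [0, 0, -0.05],
    [0, 0, -0.01]
  ],
  "delta_rot": [
    [0, 0, 0],
    [0, 0, 0],
    [0, 0, 0],
    [0, 0, 0],
    [0, 0, 0],
    [0, 0, 0],
    [0, 0, 0],
    [0, 0, 0]
  ],
  "grip": [0, 0, 0, 0, 0, 0, 0, 0]
}}

```text
time_s: 4.9
position: [0.4746, -0.1604, 0.1513]
eef_rot: [0.001, 0.633, 0.774, 0.0]
ft_force: [-0.0, -0.2, -1.2]
finger_gap: 0.0116
```

Request:
{"method": "jog_arm", "body": {
  "xyz": [
    [0.085, 0.025, -0.007],
    [0.086, 0.0235, -0.008],
    [0.086, 0.022, -0.008],
    [0.0863, 0.0204, -0.009],
    [0.0866, 0.019, -0.009],
    [0.087, 0.017, -0.0096],
    [0.0872, 0.0157, -0.01],
    [0.0874, 0.014, -0.01]
  ],
  "delta_rot": [
    [0.0056, 0.0005, 0.0023],
    [0.0056, 0.0005, 0.0023],
    [0.0056, 0.0005, 0.0023],
    [0.0056, 0.0005, 0.0023],
    [0.0056, 0.0005, 0.0023],
    [0.0056, 0.0005, 0.0023],
    [0.0056, 0.0005, 0.0023],
    [0.0056, 0.0005, 0.0023]
  ],
  "grip": [0, 0, 0, 0, 0, 0, 0, 0]
}}

```text
time_s: 5.7
position: [0.4887, 0.0176, 0.1632]
eef_rot: [-0.1, 0.671, 0.728, -0.102]
ft_force: [0.4, -0.2, -2.5]
finger_gap: 0.0109
```

Request:
{"method": "jog_arm", "body": {
  "xyz": [
    [0.0877, 0.0125, -0.01],
    [0.088, 0.011, -0.01],
    [0.088, 0.009, -0.01],
    [0.088, 0.0076, -0.01],
    [0, 0, 0],
    [0, 0, 0]
  ],
  "delta_rot": [
    [0.0056, 0.0005, 0.0023],
    [0.0056, 0.0005, 0.0023],
    [0.0056, 0.0005, 0.0023],
    [0.0056, 0.0005, 0.0023],
    [0, 0, 0],
    [0, 0, 0]
  ],
  "grip": [0, 0, 0, 0, 0, 0]
}}

```text
time_s: 6.3
position: [0.4964, 0.1053, 0.1698]
eef_rot: [-0.147, 0.683, 0.7, -0.151]
ft_force: [0.6, -0.3, -1.9]
finger_gap: 0.0114
```

Run:
```python
from geo import *
from fit import poly,PL,HD,BLOCK,HEAD,pose
Pm,tp=where()
h=tp+Pm@np.array([0,0,.0142])
ims=[]
for n,o,w,k in(('top',(195,155),(90,110),5.3),('side',(205,190),(120,100),4.5)):
    c=camera(n); d=cut_out(c,'handle'); print([(round(q['conf'],2),[int(x) for x in q['box']]) for q in d])
    im=cv2.cvtColor(np.ascontiguousarray(c['frame']),cv2.COLOR_RGB2BGR)[o[1]:o[1]+w[1],o[0]:o[0]+w[0]]
    im=cv2.resize(im,None,fx=k,fy=k,interpolation=cv2.INTER_CUBIC)
    if n=='top': im0=im.copy()
    poly(im,c,PL,Pm,h,(0,255,255),k,np.array(o)); poly(im,c,HEAD,*pose(B),(255,0,0),k,np.array(o)); 
    cv2.imwrite('pics/hov_%s.png'%n,im)
```

```text
t 6.3 lip mm [43.99  0.12 87.04] pitch deg 24.35 yaw 0.0242 F [ 0.57 -0.29 -1.92] gap 0.0114
[(0.98, [354, 236, 389, 278]), (0.96, [354, 175, 371, 222]), (0.73, [218, 196, 240, 233])]
[(0.72, [243, 205, 292, 229]), (0.67, [269, 146, 290, 158]), (0.6, [304, 135, 342, 169])]
```

View pics/hov_top.png

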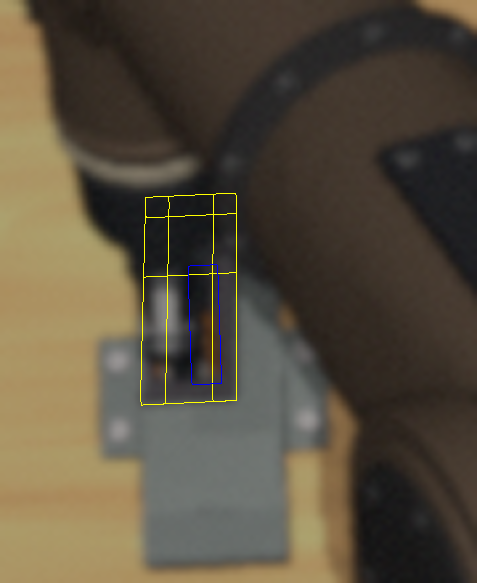

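View pics/hov_side.png

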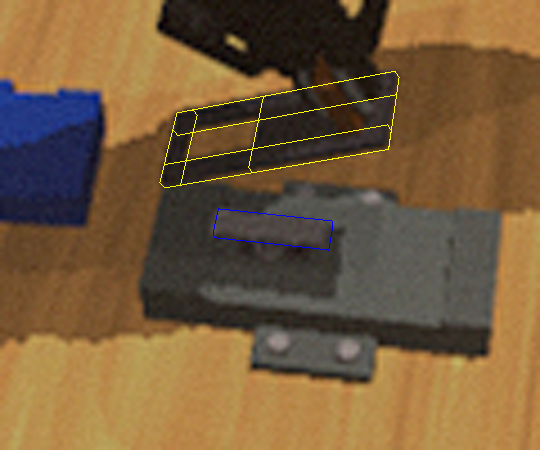

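Top view: the arm hides the plate's eye end and the head. Side view: the plate overlay (corners (162,187), (398,72)) and the nominal head overlay (213–332, 209–249) both match to about 1 px. Next I go down just outside the outer wing.

Run:
```python
from geo import *
p2,R2=tcp_for(.044,0.0005,.030,.42,); p3,R3=tcp_for(.044,0.0005,.0100,.42)
plan(p2,R2,6); plan(p3,R3,6,p0=p2,R0=R2)
```

```text
maxdeg 0.05091168824543142 maxmm 9.786087062764157
[[0.001, 0.0158, 0.0358], [0.001, 0.0157, 0.0358], [0.001, 0.0157, 0.0358], [0.001, 0.0157, 0.0358], [0.001, 0.0157, 0.0358], [0.001, 0.0157, 0.0358]] 
  [[-0.0001, -0.0, -0.0001], [-0.0001, -0.0, -0.0001], [-0.0001, -0.0, -0.0001], [-0.0001, -0.0, -0.0001], [-0.0001, -0.0, -0.0001], [-0.0001, -0.0, -0.0001]]
maxdeg 0.0 maxmm 3.3354160160315836
[[-0.0, 0.0054, 0.0122], [-0.0, 0.0054, 0.0122], [-0.0, 0.0054, 0.0122], [-0.0, 0.0054, 0.0122], [-0.0, 0.0054, 0.0122], [-0.0, 0.0054, 0.0122]] 
  [[0.0, 0.0, 0.0], [0.0, 0.0, 0.0], [0.0, 0.0, 0.0], [0.0, 0.0, 0.0], [0.0, 0.0, 0.0], [0.0, 0.0, 0.0]]
```

Request:
{"method": "jog_arm", "body": {
  "xyz": [
    [0.001, 0.016, 0.036],
    [0.001, 0.016, 0.036],
    [0.001, 0.0157, 0.036],
    [0.001, 0.0157, 0.0358],
    [0.001, 0.0157, 0.0355],
    [0.001, 0.0157, 0.035],
    [0, 0, 0],
    [0, 0, 0]
  ],
  "delta_rot": [
    [-0.0001, 0, -0.0001],
    [-0.0001, 0, -0.0001],
    [-0.0001, 0, -0.0001],
    [-0.0001, 0, -0.0001],
    [-0.0001, 0, -0.0001],
    [-0.0001, 0, -0.0001],
    [0, 0, 0],
    [0, 0, 0]
  ],
  "grip": [0, 0, 0, 0, 0, 0, 0, 0]
}}

```text
time_s: 7.3
position: [0.4964, 0.1069, 0.1124]
eef_rot: [-0.146, 0.682, 0.701, -0.149]
ft_force: [-0.4, -0.7, -2.1]
finger_gap: 0.0114
```

Run:
```python
from geo import *
from fit import poly,PL,HD,BLOCK,HEAD,pose
Pm,tp=where()
h=tp+Pm@np.array([0,0,.0142])
o=(205,200);w=(110,80);k=7
c=camera('side')
im=cv2.cvtColor(np.ascontiguousarray(c['frame']),cv2.COLOR_RGB2BGR)[o[1]:o[1]+w[1],o[0]:o[0]+w[0]]
im=cv2.resize(im,None,fx=k,fy=k,interpolation=cv2.INTER_CUBIC); im=cv2.convertScaleAbs(im,alpha=1.6)
poly(im,c,PL,Pm,h,(0,255,255),k,np.array(o)); poly(im,c,HEAD,*pose(B),(255,0,0),k,np.array(o)); poly(im,c,BLOCK,*pose(B),(0,255,0),k,np.array(o))
cv2.imwrite('pics/hov2.png',im)
p3,R3=tcp_for(.044,0.0005,.0100,.42); plan(p3,R3,6)
```

```text
t 7.3 lip mm [44.29  2.02 30.14] pitch deg 24.07 yaw 0.0274 F [-0.43 -0.67 -2.06] gap 0.0114
maxdeg 0.036000000000000004 maxmm 3.4168699126539774
[[-0.001, 0.0052, 0.0126], [-0.0009, 0.0052, 0.0126], [-0.0009, 0.0052, 0.0126], [-0.0009, 0.0052, 0.0126], [-0.0009, 0.0052, 0.0126], [-0.0009, 0.0052, 0.0126]] 
  [[0.0, -0.0, 0.0001], [0.0, -0.0, 0.0001], [0.0, -0.0, 0.0001], [0.0, -0.0, 0.0001], [0.0, -0.0, 0.0001], [0.0, -0.0, 0.0001]]
```

View pics/hov2.png

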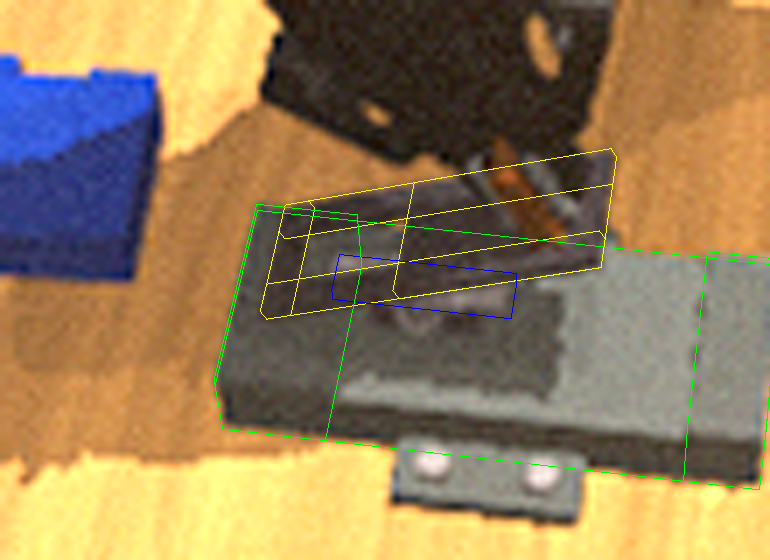

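Side view: the head (about 335–515) agrees with the nominal overlay, and the plate and block outlines fit to within a pixel. I continue down, then ease inward.

Request:
{"method": "jog_arm", "body": {
  "xyz": [
    [-0.001, 0.005, 0.0126],
    [-0.001, 0.005, 0.0126],
    [-0.001, 0.005, 0.0126],
    [-0.001, 0.005, 0.0126],
    [-0.001, 0.005, 0.0126],
    [-0.001, 0.005, 0.0126],
    [0, 0, 0],
    [0, 0, 0]
  ],
  "delta_rot": [
    [0, 0, 0.0001],
    [0, 0, 0.0001],
    [0, 0, 0.0001],
    [0, 0, 0.0001],
    [0, 0, 0.0001],
    [0, 0, 0.0001],
    [0, 0, 0],
    [0, 0, 0]
  ],
  "grip": [0, 0, 0, 0, 0, 0, 0, 0]
}}

```text
time_s: 8.15
position: [0.4956, 0.1054, 0.0922]
eef_rot: [-0.146, 0.684, 0.7, -0.149]
ft_force: [-0.1, -0.2, -2.1]
finger_gap: 0.0107
```

Run:
```python
from geo import *
where()
p3,R3=tcp_for(.022,0.0005,.0095,.42); plan(p3,R3,8)
```

```text
t 8.15 lip mm [43.49  0.1   9.94] pitch deg 24.05 yaw 0.0231 F [-0.09 -0.16 -2.08] gap 0.0107
maxdeg 0.0 maxmm 2.683980253280564
[[0.0001, -0.0097, 0.0046], [0.0001, -0.0097, 0.0046], [0.0001, -0.0097, 0.0046], [0.0001, -0.0097, 0.0046], [0.0001, -0.0097, 0.0046], [0.0001, -0.0097, 0.0046], [0.0001, -0.0097, 0.0046], [0.0001, -0.0097, 0.0046]] 
  [[0.0, -0.0, -0.0], [0.0, -0.0, -0.0], [0.0, -0.0, -0.0], [0.0, -0.0, -0.0], [0.0, -0.0, -0.0], [0.0, -0.0, -0.0], [0.0, -0.0, -0.0], [0.0, -0.0, -0.0]]
```

Request:
{"method": "jog_arm", "body": {
  "xyz": [
    [0, -0.0097, 0.0045],
    [0, -0.0097, 0.0045],
    [0, -0.0097, 0.0045],
    [0, -0.0097, 0.0045],
    [0, -0.0097, 0.0045],
    [0, -0.0097, 0.0045],
    [0, -0.0097, 0.0045],
    [0, 0, 0]
  ],
  "delta_rot": [
    [0, 0, 0],
    [0, 0, 0],
    [0, 0, 0],
    [0, 0, 0],
    [0, 0, 0],
    [0, 0, 0],
    [0, 0, 0],
    [0, 0, 0]
  ],
  "grip": [0, 0, 0, 0, 0, 0, 0, 0]
}}

```text
time_s: 8.95
position: [0.4766, 0.1049, 0.092]
eef_rot: [-0.146, 0.684, 0.7, -0.149]
ft_force: [-0.1, -1.0, -2.0]
finger_gap: 0.0113
```

Run:
```python
from geo import *
where()
p3,R3=tcp_for(.015,0.0005,.0090,.42); plan(p3,R3,8)
```

```text
t 8.95 lip mm [24.45  0.14  9.77] pitch deg 24.05 yaw 0.0233 F [-0.09 -0.99 -2.04] gap 0.0113
maxdeg 0.0 maxmm 1.1973930014828047
[[0.0001, -0.0042, 0.0023], [0.0001, -0.0042, 0.0023], [0.0001, -0.0042, 0.0023], [0.0001, -0.0042, 0.0023], [0.0001, -0.0042, 0.0023], [0.0001, -0.0042, 0.0023], [0.0001, -0.0042, 0.0023], [0.0001, -0.0042, 0.0023]] 
  [[0.0, -0.0, -0.0], [0.0, -0.0, -0.0], [0.0, -0.0, -0.0], [0.0, -0.0, -0.0], [0.0, -0.0, -0.0], [0.0, -0.0, -0.0], [0.0, -0.0, -0.0], [0.0, -0.0, -0.0]]
```

Request:
{"method": "jog_arm", "body": {
  "xyz": [
    [0, -0.0042, 0.0022],
    [0, -0.0042, 0.0022],
    [0, -0.0042, 0.0022],
    [0, -0.0042, 0.0022],
    [0, -0.0042, 0.0022],
    [0, -0.0042, 0.0022],
    [0, 0, 0],
    [0, 0, 0]
  ],
  "delta_rot": [
    [0, 0, 0],
    [0, 0, 0],
    [0, 0, 0],
    [0, 0, 0],
    [0, 0, 0],
    [0, 0, 0],
    [0, 0, 0],
    [0, 0, 0]
  ],
  "grip": [0, 0, 0, 0, 0, 0, 0, 0]
}}

```text
time_s: 9.75
position: [0.4699, 0.1048, 0.0915]
eef_rot: [-0.146, 0.684, 0.7, -0.149]
ft_force: [-0.0, -0.2, -1.5]
finger_gap: 0.0109
```

Run:
```python
from geo import *
where()
p3,R3=tcp_for(.0125,0.0005,.0090,.42); plan(p3,R3,8)
```

```text
t 9.75 lip mm [17.76  0.13  9.31] pitch deg 24.04 yaw 0.0231 F [-0.01 -0.2  -1.55] gap 0.0109
maxdeg 0.0 maxmm 0.6490377492873585
[[0.0001, -0.0023, 0.0012], [0.0001, -0.0023, 0.0012], [0.0001, -0.0023, 0.0012], [0.0001, -0.0023, 0.0012], [0.0001, -0.0023, 0.0012], [0.0001, -0.0023, 0.0012], [0.0001, -0.0023, 0.0012], [0.0001, -0.0023, 0.0012]] 
  [[0.0, -0.0, -0.0], [0.0, -0.0, -0.0], [0.0, -0.0, -0.0], [0.0, -0.0, -0.0], [0.0, -0.0, -0.0], [0.0, -0.0, -0.0], [0.0, -0.0, -0.0], [0.0, -0.0, -0.0]]
```

Request:
{"method": "jog_arm", "body": {
  "xyz": [
    [0, -0.0024, 0.001],
    [0, -0.0024, 0.001],
    [0, -0.0024, 0.001],
    [0, -0.0024, 0.001],
    [0, -0.0024, 0.001],
    [0, -0.0024, 0.001],
    [0, -0.0024, 0.001],
    [0, 0, 0]
  ],
  "delta_rot": [
    [0, 0, 0],
    [0, 0, 0],
    [0, 0, 0],
    [0, 0, 0],
    [0, 0, 0],
    [0, 0, 0],
    [0, 0, 0],
    [0, 0, 0]
  ],
  "grip": [0, 0, 0, 0, 0, 0, 0, 0]
}}

```text
time_s: 10.55
position: [0.4652, 0.1047, 0.0917]
eef_rot: [-0.146, 0.684, 0.7, -0.149]
ft_force: [0.0, 0.0, -1.4]
finger_gap: 0.0112
```

Request:
{"method": "jog_arm", "body": {
  "xyz": [
    [0, -0.0016, 0.0007],
    [0, -0.0016, 0.0007],
    [0, 0, 0]
  ],
  "delta_rot": [
    [0, 0, 0],
    [0, 0, 0],
    [0, 0, 0]
  ],
  "grip": [0, 0, 0]
}}

```text
time_s: 10.85
position: [0.4644, 0.1047, 0.0916]
eef_rot: [-0.146, 0.684, 0.7, -0.149]
ft_force: [0.2, -0.2, -1.5]
finger_gap: 0.0111
```

Run:
```python
from geo import *
where()
```

```text
t 10.85 lip mm [12.25  0.17  9.4 ] pitch deg 24.04 yaw 0.0232 F [ 0.21 -0.16 -1.54] gap 0.0111
```

Request:
{"method": "jog_arm", "body": {
  "xyz": [
    [0, -0.0015, 0.0007],
    [0, -0.0015, 0.0007],
    [0, -0.0015, 0.0007],
    [0, 0, 0]
  ],
  "delta_rot": [
    [0, 0, 0],
    [0, 0, 0],
    [0, 0, 0],
    [0, 0, 0]
  ],
  "grip": [0, 0, 0, 0]
}}

```text
time_s: 11.25
position: [0.4631, 0.1046, 0.0916]
eef_rot: [-0.146, 0.684, 0.7, -0.149]
ft_force: [-0.5, -0.3, -2.3]
finger_gap: 0.0116
```

Request:
{"method": "jog_arm", "body": {
  "xyz": [
    [0, -0.0015, 0.0007],
    [0, -0.0015, 0.0007],
    [0, 0, 0]
  ],
  "delta_rot": [
    [0, 0, 0],
    [0, 0, 0],
    [0, 0, 0]
  ],
  "grip": [0, 0, 0]
}}

```text
time_s: 11.55
position: [0.4623, 0.1046, 0.0916]
eef_rot: [-0.146, 0.684, 0.7, -0.149]
ft_force: [-0.6, -0.8, -1.1]
finger_gap: 0.011
```

Request:
{"method": "jog_arm", "body": {
  "xyz": [
    [0, -0.0015, 0.0007],
    [0, -0.0015, 0.0007],
    [0, 0, 0]
  ],
  "delta_rot": [
    [0, 0, 0],
    [0, 0, 0],
    [0, 0, 0]
  ],
  "grip": [0, 0, 0]
}}

```text
time_s: 11.85
position: [0.4615, 0.1046, 0.0916]
eef_rot: [-0.146, 0.684, 0.7, -0.149]
ft_force: [-0.1, -0.1, -2.5]
finger_gap: 0.0112
```

Request:
{"method": "jog_arm", "body": {
  "xyz": [
    [0, -0.0015, 0.0007],
    [0, -0.0015, 0.0007],
    [0, 0, 0]
  ],
  "delta_rot": [
    [0, 0, 0],
    [0, 0, 0],
    [0, 0, 0]
  ],
  "grip": [0, 0, 0]
}}

```text
time_s: 12.15
position: [0.4607, 0.1046, 0.0916]
eef_rot: [-0.146, 0.684, 0.7, -0.149]
ft_force: [-0.1, 0.8, -1.8]
finger_gap: 0.0113
```

Request:
{"method": "jog_arm", "body": {
  "xyz": [
    [0, -0.001, 0.00045],
    [0, -0.001, 0.00045],
    [0, 0, 0]
  ],
  "delta_rot": [
    [0, 0, 0],
    [0, 0, 0],
    [0, 0, 0]
  ],
  "grip": [0, 0, 0]
}}

```text
time_s: 12.45
position: [0.4602, 0.1046, 0.0916]
eef_rot: [-0.146, 0.684, 0.7, -0.149]
ft_force: [0.9, -0.2, -1.6]
finger_gap: 0.0112
```

Request:
{"method": "jog_arm", "body": {
  "xyz": [
    [0, -0.001, 0.00045],
    [0, -0.001, 0.00045],
    [0, 0, 0]
  ],
  "delta_rot": [
    [0, 0, 0],
    [0, 0, 0],
    [0, 0, 0]
  ],
  "grip": [0, 0, 0]
}}

```text
time_s: 12.75
position: [0.4599, 0.1045, 0.0916]
eef_rot: [-0.146, 0.684, 0.7, -0.149]
ft_force: [2.4, -0.1, -2.5]
finger_gap: 0.0113
```

Request:
{"method": "jog_arm", "body": {
  "xyz": [
    [0, -0.001, 0.00045],
    [0, -0.001, 0.00045],
    [0, 0, 0]
  ],
  "delta_rot": [
    [0, 0, 0],
    [0, 0, 0],
    [0, 0, 0]
  ],
  "grip": [0, 0, 0]
}}

```text
time_s: 13.05
position: [0.4596, 0.1046, 0.0916]
eef_rot: [-0.145, 0.684, 0.7, -0.148]
ft_force: [3.1, 0.4, -2.0]
finger_gap: 0.0114
```

Contact with the neck is felt at lip x ≈ 8 mm, so the stud sits at about +2 mm, which agrees with vision. I back off slightly and level about the lip.

```bash
cat >> geo.py <<'E'
def arc(a,b,n): # a,b: (lx,ly,lz,pitch,yaw) way of the lip pose; prints rows
    X=[];D=[]
    L=[np.array(a)+(np.array(b)-np.array(a))*t for t in np.linspace(0,1,n+1)]
    T=[tcp_for(*l[:4],yaw=l[4]) for l in L]
    for (p0,R0),(p1,R1) in zip(T,T[1:]):
        X.append((R0.inv().apply(p1-p0)/.25).round(4).tolist()); D.append(((R0.inv()*R1).as_rotvec(degrees=True)/360).round(4).tolist())
    for i in range(0,n,8): print(X[i:i+8],'\n ',D[i:i+8])
E
python3 - <<'E'
from geo import *
where()
print('backoff'); arc((.0,0,0,.42,.023),(.0006,0.0003,0,.42,.023),1)
d=np.radians(24.05)
arc((.0078,.0004,.0092,d,.023),(.0078,.0004,.0088,.0,.0245),16)
E
```

```text
t 13.05 lip mm [7.5  0.18 9.41] pitch deg 23.98 yaw 0.023 F [ 3.12  0.41 -2.  ] gap 0.0114
backoff
[[0.0012, 0.0022, -0.001]] 
  [[0.0, 0.0, 0.0]]
[[-0.0, -0.0009, 0.011], [-0.0, -0.001, 0.011], [-0.0, -0.001, 0.011], [-0.0, -0.001, 0.011], [-0.0, -0.001, 0.011], [-0.0, -0.001, 0.011], [-0.0, -0.001, 0.011], [-0.0, -0.001, 0.011]] 
  [[-0.0042, -0.0, -0.0], [-0.0042, -0.0, -0.0], [-0.0042, -0.0, -0.0], [-0.0042, -0.0, -0.0], [-0.0042, -0.0, -0.0], [-0.0042, -0.0, -0.0], [-0.0042, -0.0, -0.0], [-0.0042, -0.0, -0.0]]
[[-0.0, -0.001, 0.011], [-0.0, -0.001, 0.011], [-0.0, -0.001, 0.011], [-0.0, -0.001, 0.011], [-0.0, -0.001, 0.011], [-0.0, -0.001, 0.011], [-0.0, -0.001, 0.011], [-0.0, -0.001, 0.011]] 
  [[-0.0042, -0.0, -0.0], [-0.0042, -0.0, -0.0], [-0.0042, -0.0, -0.0], [-0.0042, -0.0, -0.0], [-0.0042, -0.0, -0.0], [-0.0042, -0.0, -0.0], [-0.0042, -0.0, -0.0], [-0.0042, -0.0, -0.0]]
```

Request:
{"method": "jog_arm", "body": {
  "xyz": [
    [0.001, 0.0033, -0.0015],
    [0, 0, 0],
    [0, 0, 0]
  ],
  "delta_rot": [
    [0, 0, 0],
    [0, 0, 0],
    [0, 0, 0]
  ],
  "grip": [0, 0, 0]
}}

```text
time_s: 13.35
position: [0.4599, 0.1047, 0.0916]
eef_rot: [-0.146, 0.684, 0.699, -0.149]
ft_force: [1.1, -0.4, -1.7]
finger_gap: 0.0113
```

Request:
{"method": "jog_arm", "body": {
  "xyz": [
    [0, -0.001, 0.011],
    [0, -0.001, 0.011],
    [0, -0.001, 0.011],
    [0, -0.001, 0.011],
    [0, -0.001, 0.011],
    [0, -0.001, 0.011],
    [0, 0, 0]
  ],
  "delta_rot": [
    [-0.0042, 0, 0],
    [-0.0042, 0, 0],
    [-0.0042, 0, 0],
    [-0.0042, 0, 0],
    [-0.0042, 0, 0],
    [-0.0042, 0, 0],
    [0, 0, 0]
  ],
  "grip": [0, 0, 0, 0, 0, 0, 0]
}}

```text
time_s: 14.05
position: [0.4527, 0.1046, 0.0767]
eef_rot: [-0.091, 0.693, 0.709, -0.093]
ft_force: [2.6, 0.8, -2.8]
finger_gap: 0.0114
```

Run:
```python
from geo import *
where()
```

```text
t 14.05 lip mm [7.67 0.37 9.51] pitch deg 14.91 yaw 0.0234 F [ 2.61  0.84 -2.81] gap 0.0114
```

Request:
{"method": "jog_arm", "body": {
  "xyz": [
    [0, 0.0025, -0.0006],
    [0, -0.001, 0.011],
    [0, -0.001, 0.011],
    [0, -0.001, 0.011],
    [0, 0, 0]
  ],
  "delta_rot": [
    [0, 0, 0],
    [-0.0042, 0, 0],
    [-0.0042, 0, 0],
    [-0.0042, 0, 0],
    [0, 0, 0]
  ],
  "grip": [0, 0, 0, 0, 0]
}}

```text
time_s: 14.55
position: [0.4504, 0.1046, 0.0688]
eef_rot: [-0.064, 0.696, 0.712, -0.065]
ft_force: [1.3, -0.1, -2.3]
finger_gap: 0.0111
```

Run:
```python
from geo import *
where()
```

```text
t 14.55 lip mm [7.96 0.48 9.25] pitch deg 10.47 yaw 0.0234 F [ 1.29 -0.06 -2.28] gap 0.0111
```

Request:
{"method": "jog_arm", "body": {
  "xyz": [
    [0, 0, 0.011],
    [0, -0.001, 0.011],
    [0, -0.001, 0.011],
    [0, 0, 0]
  ],
  "delta_rot": [
    [-0.0042, 0, 0],
    [-0.0042, 0, 0],
    [-0.0042, 0, 0],
    [0, 0, 0]
  ],
  "grip": [0, 0, 0, 0]
}}

```text
time_s: 14.95
position: [0.4486, 0.1045, 0.0607]
eef_rot: [-0.036, 0.698, 0.714, -0.037]
ft_force: [1.1, 0.2, -1.9]
finger_gap: 0.0111
```

Request:
{"method": "jog_arm", "body": {
  "xyz": [
    [0, -0.0005, 0.011],
    [0, -0.001, 0.011],
    [0, 0, 0]
  ],
  "delta_rot": [
    [-0.0042, 0, 0],
    [-0.0042, 0, 0],
    [0, 0, 0]
  ],
  "grip": [0, 0, 0]
}}

```text
time_s: 15.25
position: [0.4477, 0.1045, 0.0552]
eef_rot: [-0.018, 0.699, 0.715, -0.019]
ft_force: [0.4, 0.5, -1.5]
finger_gap: 0.0114
```

Run:
```python
from geo import *
where()
```

```text
t 15.25 lip mm [8.3  0.38 9.02] pitch deg 2.97 yaw 0.0233 F [ 0.36  0.54 -1.52] gap 0.0114
```

Run:
```python
from geo import *
r=np.radians
arc((.0083,.0004,.009,r(2.97),.0235),(.0083,.0004,.009,r(1.2),.0245),1)
arc((.0083,.0004,.009,r(1.2),.0245),(.018,.0002,.009,r(2.6),.0255),4)
arc((.018,.0002,.009,r(2.6),.0255),(.018,.0000,.002,r(2.6),.0255),4)
```

```text
[[-0.0004, -0.0011, 0.0129]] 
  [[-0.0049, -0.0, -0.0002]]
[[-0.0003, 0.01, -0.0027], [-0.0003, 0.01, -0.0028], [-0.0003, 0.01, -0.0029], [-0.0003, 0.01, -0.0029]] 
  [[0.001, -0.0, -0.0], [0.001, -0.0, -0.0], [0.001, -0.0, -0.0], [0.001, -0.0, -0.0]]
[[-0.0002, 0.0003, 0.007], [-0.0002, 0.0003, 0.007], [-0.0002, 0.0003, 0.007], [-0.0002, 0.0003, 0.007]] 
  [[0.0, 0.0, 0.0], [0.0, 0.0, 0.0], [0.0, 0.0, 0.0], [0.0, 0.0, 0.0]]
```

Request:
{"method": "jog_arm", "body": {
  "xyz": [
    [0, -0.001, 0.013],
    [0, 0, 0],
    [0, 0, 0],
    [0, 0, 0]
  ],
  "delta_rot": [
    [-0.0049, 0, -0.0001],
    [0, 0, 0],
    [0, 0, 0],
    [0, 0, 0]
  ],
  "grip": [0, 0, 0, 0]
}}

```text
time_s: 15.65
position: [0.4481, 0.1045, 0.0521]
eef_rot: [-0.007, 0.699, 0.715, -0.007]
ft_force: [0.6, -0.4, -1.9]
finger_gap: 0.0112
```

Request:
{"method": "jog_arm", "body": {
  "xyz": [
    [0, 0.01, -0.0028],
    [0, 0.01, -0.0028],
    [0, 0.01, -0.003],
    [0, 0.01, -0.003],
    [0, 0, 0],
    [0, 0, 0]
  ],
  "delta_rot": [
    [0.001, 0, 0],
    [0.001, 0, 0],
    [0.001, 0, 0],
    [0.001, 0, 0],
    [0, 0, 0],
    [0, 0, 0]
  ],
  "grip": [0, 0, 0, 0, 0, 0]
}}

```text
time_s: 16.25
position: [0.4579, 0.1048, 0.0545]
eef_rot: [-0.016, 0.699, 0.715, -0.016]
ft_force: [-0.1, -0.7, -2.2]
finger_gap: 0.011
```

Run:
```python
from geo import *
where()
```

```text
t 16.25 lip mm [18.59  0.42  9.1 ] pitch deg 2.56 yaw 0.0234 F [-0.07 -0.71 -2.17] gap 0.011
```

Free. I lower the outer end towards the floor.

Request:
{"method": "jog_arm", "body": {
  "xyz": [
    [0, 0, 0.007],
    [0, 0, 0.007],
    [0, 0, 0.007],
    [0, 0, 0.005],
    [0, 0, 0],
    [0, 0, 0]
  ],
  "delta_rot": [
    [0, 0, 0],
    [0, 0, 0],
    [0, 0, 0],
    [0, 0, 0],
    [0, 0, 0],
    [0, 0, 0]
  ],
  "grip": [0, 0, 0, 0, 0, 0]
}}

```text
time_s: 16.85
position: [0.4576, 0.1048, 0.0481]
eef_rot: [-0.016, 0.699, 0.715, -0.016]
ft_force: [-0.8, -0.3, -1.3]
finger_gap: 0.0111
```

Run:
```python
from geo import *
where()
```

```text
t 16.85 lip mm [18.3   0.49  2.68] pitch deg 2.55 yaw 0.0236 F [-0.8  -0.29 -1.33] gap 0.0111
```

Request:
{"method": "jog_arm", "body": {
  "xyz": [
    [0, 0.003, 0.001],
    [0, 0.003, 0.001],
    [0, 0.003, 0.001],
    [0, 0.002, 0],
    [0, 0, 0]
  ],
  "delta_rot": [
    [0, 0, 0],
    [0, 0, 0],
    [0, 0, 0],
    [0, 0, 0],
    [0, 0, 0]
  ],
  "grip": [0, 0, 0, 0, 0]
}}

```text
time_s: 17.35
position: [0.4604, 0.1048, 0.0473]
eef_rot: [-0.016, 0.699, 0.715, -0.016]
ft_force: [-0.7, 0.7, -1.7]
finger_gap: 0.011
```

Request:
{"method": "jog_arm", "body": {
  "xyz": [
    [0, 0.0016, 0],
    [0, 0.0016, 0],
    [0, 0, 0]
  ],
  "delta_rot": [
    [0, 0, 0],
    [0, 0, 0],
    [0, 0, 0]
  ],
  "grip": [0, 0, 0]
}}

```text
time_s: 17.65
position: [0.4612, 0.1048, 0.0472]
eef_rot: [-0.016, 0.699, 0.715, -0.016]
ft_force: [0.5, -0.9, -2.2]
finger_gap: 0.0111
```

Request:
{"method": "jog_arm", "body": {
  "xyz": [
    [0, 0.0016, 0],
    [0, 0.0016, 0],
    [0, 0, 0]
  ],
  "delta_rot": [
    [0, 0, 0],
    [0, 0, 0],
    [0, 0, 0]
  ],
  "grip": [0, 0, 0]
}}

```text
time_s: 17.95
position: [0.4619, 0.1049, 0.0472]
eef_rot: [-0.016, 0.699, 0.715, -0.016]
ft_force: [0.1, -0.2, -1.4]
finger_gap: 0.0114
```

Run:
```python
from geo import *
where()
```

```text
t 17.95 lip mm [22.57  0.45  1.74] pitch deg 2.56 yaw 0.0236 F [ 0.14 -0.18 -1.4 ] gap 0.0114
```

Request:
{"method": "jog_arm", "body": {
  "xyz": [
    [0, 0.0016, 0],
    [0, 0.0016, 0],
    [0, 0, 0]
  ],
  "delta_rot": [
    [0, 0, 0],
    [0, 0, 0],
    [0, 0, 0]
  ],
  "grip": [0, 0, 0]
}}

```text
time_s: 18.25
position: [0.462, 0.1048, 0.047]
eef_rot: [-0.016, 0.698, 0.715, -0.016]
ft_force: [-3.6, -0.1, 0.2]
finger_gap: 0.0111
```

Request:
{"method": "jog_arm", "body": {
  "xyz": [
    [0, 0.0016, 0],
    [0, 0.0016, 0],
    [0, 0, 0]
  ],
  "delta_rot": [
    [0, 0, 0],
    [0, 0, 0],
    [0, 0, 0]
  ],
  "grip": [0, 0, 0]
}}

```text
time_s: 18.55
position: [0.462, 0.1048, 0.0469]
eef_rot: [-0.016, 0.698, 0.715, -0.017]
ft_force: [-6.5, 1.0, 3.0]
finger_gap: 0.0113
```

Run:
```python
from geo import *
where()
```

```text
t 18.55 lip mm [22.64  0.4   1.18] pitch deg 2.7 yaw 0.0241 F [-6.47  0.99  2.98] gap 0.0113
```

The outer rib is felt at lip x ≈ 22.65 (nominal 23). I back off to mid-play, then level down.

Request:
{"method": "jog_arm", "body": {
  "xyz": [
    [0, -0.0092, 0],
    [0, 0, 0],
    [0, 0, 0]
  ],
  "delta_rot": [
    [0, 0, 0],
    [0, 0, 0],
    [0, 0, 0]
  ],
  "grip": [0, 0, 0]
}}

```text
time_s: 18.85
position: [0.4619, 0.1049, 0.0473]
eef_rot: [-0.015, 0.699, 0.715, -0.015]
ft_force: [0.4, -0.3, -1.3]
finger_gap: 0.0112
```

Run:
```python
from geo import *
where()
r=np.radians
arc((.0219,.0004,.0015,r(2.6),.0238),(.0219,.0004,.0008,r(.3),.0245),6)
```

```text
t 18.85 lip mm [22.59  0.45  2.04] pitch deg 2.49 yaw 0.0234 F [ 0.38 -0.32 -1.3 ] gap 0.0112
[[-0.0, -0.0003, 0.0033], [-0.0, -0.0003, 0.0033], [-0.0, -0.0003, 0.0033], [-0.0, -0.0003, 0.0033], [-0.0, -0.0003, 0.0033], [-0.0, -0.0003, 0.0033]] 
  [[-0.0011, -0.0, -0.0], [-0.0011, -0.0, -0.0], [-0.0011, -0.0, -0.0], [-0.0011, -0.0, -0.0], [-0.0011, -0.0, -0.0], [-0.0011, -0.0, -0.0]]
```

Request:
{"method": "jog_arm", "body": {
  "xyz": [
    [0, -0.0028, 0],
    [0, -0.0003, 0.0035],
    [0, -0.0003, 0.0035],
    [0, -0.0003, 0.0035],
    [0, -0.0003, 0.0035],
    [0, -0.0003, 0.0035],
    [0, -0.0003, 0.0035],
    [0, 0, 0]
  ],
  "delta_rot": [
    [0, 0, 0],
    [-0.0011, 0, 0],
    [-0.0011, 0, 0],
    [-0.0011, 0, 0],
    [-0.0011, 0, 0],
    [-0.0011, 0, 0],
    [-0.0011, 0, 0],
    [0, 0, 0]
  ],
  "grip": [0, 0, 0, 0, 0, 0, 0, 0]
}}

```text
time_s: 19.65
position: [0.4596, 0.1048, 0.0419]
eef_rot: [-0.001, 0.699, 0.716, -0.001]
ft_force: [1.0, 0.1, -1.9]
finger_gap: 0.011
```

Run:
```python
from geo import *
where()
```

```text
t 19.65 lip mm [20.86  0.5   0.79] pitch deg 0.17 yaw 0.0239 F [ 1.04  0.09 -1.91] gap 0.011
```

Request:
{"method": "jog_arm", "body": {
  "xyz": [
    [0, 0.0016, 0],
    [0, 0.0018, 0],
    [0, 0, 0.0015],
    [0, 0, 0.0015],
    [0, 0, 0.0015],
    [0, 0, 0]
  ],
  "delta_rot": [
    [0, 0, 0],
    [0, 0, 0],
    [0, 0, 0],
    [0, 0, 0],
    [0, 0, 0],
    [0, 0, 0]
  ],
  "grip": [0, 0, 0, 0, 0, 0]
}}

```text
time_s: 20.25
position: [0.4608, 0.1049, 0.041]
eef_rot: [-0.001, 0.699, 0.715, -0.001]
ft_force: [-1.6, 0.4, 1.4]
finger_gap: 0.0113
```

Run:
```python
from geo import *
where(); print(get_obs()['torque'])
```

```text
t 20.25 lip mm [22.1   0.5  -0.14] pitch deg 0.16 yaw 0.0236 F [-1.59  0.4   1.37] gap 0.0113
[-0.06390243  0.01226497 -0.029068  ]
```

Request:
{"method": "jog_arm", "body": {
  "xyz": [
    [0, -0.001, 0],
    [0, 0, 0],
    [0, 0, 0],
    [0, 0, 0],
    [0, 0, 0],
    [0, 0, 0]
  ],
  "delta_rot": [
    [0, 0, 0],
    [0, 0, 0],
    [0, 0, 0],
    [0, 0, 0],
    [0, 0, 0],
    [0, 0, 0]
  ],
  "grip": [0, 0.33, 0.33, 0.33, 0.33, 0.33]
}}

```text
time_s: 20.85
position: [0.4605, 0.1049, 0.0409]
eef_rot: [-0.001, 0.699, 0.715, -0.001]
ft_force: [-0.2, 0.6, -0.3]
finger_gap: 0.0279
```

Request:
{"method": "jog_arm", "body": {
  "xyz": [
    [0, 0, -0.01],
    [0, 0, -0.03],
    [0, 0, -0.06],
    [0, 0, -0.1],
    [0, 0, -0.15],
    [0, 0, -0.15],
    [0, 0, -0.1],
    [0, 0, 0]
  ],
  "delta_rot": [
    [0, 0, 0],
    [0, 0, 0],
    [0, 0, 0],
    [0, 0, 0],
    [0, 0, 0],
    [0, 0, 0],
    [0, 0, 0],
    [0, 0, 0]
  ],
  "grip": [0.33, 0.33, 0.33, 0.33, 0.33, 0.33, 0.33, 0.33]
}}

```text
time_s: 21.65
position: [0.4629, 0.1057, 0.1949]
eef_rot: [0.001, 0.699, 0.715, 0.002]
ft_force: [1.0, -0.2, -0.3]
finger_gap: 0.0282
```

Request:
{"method": "jog_arm", "body": {
  "xyz": [
    [-0.15, 0, 0],
    [-0.2, 0, 0],
    [-0.2, 0, 0],
    [-0.2, 0, 0],
    [-0.2, 0, 0],
    [0, 0, 0]
  ],
  "delta_rot": [
    [0, 0, 0],
    [0, 0, 0],
    [0, 0, 0],
    [0, 0, 0],
    [0, 0, 0],
    [0, 0, 0]
  ],
  "grip": [0.33, 0.33, 0.33, 0.33, 0.33, 0.33]
}}

```text
time_s: 22.25
position: [0.4653, -0.1403, 0.1901]
eef_rot: [-0.001, 0.702, 0.712, -0.002]
ft_force: [0.5, 1.2, 0.4]
finger_gap: 0.0282
```

Run:
```python
from fit import *
B=np.array([.5427,.1063,.0245]); R,t=pose(B,.03); h=t+R@np.array([.022-.104,.0004,.025])
ims=[]
for n,o,w,k in(('top',(205,180),(55,95),5.5),('side',(225,215),(100,85),4.5)):
    c=camera(n); im=cv2.cvtColor(np.ascontiguousarray(c['frame']),cv2.COLOR_RGB2BGR)[o[1]:o[1]+w[1],o[0]:o[0]+w[0]]
    im=cv2.convertScaleAbs(cv2.resize(im,None,fx=k,fy=k,interpolation=cv2.INTER_CUBIC),alpha=1.5)
    poly(im,c,PL,R,h,(0,255,255),k,np.array(o)); ims.append(im)
    d=[q for q in cut_out(c,'handle') if o[0]<q['box'][0]<o[0]+w[0] and o[1]<q['box'][1]<o[1]+w[1]]
    print(n,[(round(q['conf'],2),q['box']) for q in d])
    for q in d[:1]:
        m=q['pixels'].astype(np.float32); m0=render(c,PL+HD,R,h)
        print(m.sum(),m0.sum(),(m*m0).sum())
H=max(i.shape[0] for i in ims); cv2.imwrite('pics/end.png',np.hstack([cv2.copyMakeBorder(i,0,H-i.shape[0],0,5,cv2.BORDER_CONSTANT) for i in ims]))
```

```text
top [(0.83, [224.1, 205.0, 242.8, 249.8])]
496.0 635.8125 493.125
side [(0.62, [255.2, 234.3, 307.5, 256.8])]
645.0 791.6875 612.375
```

View pics/end.png

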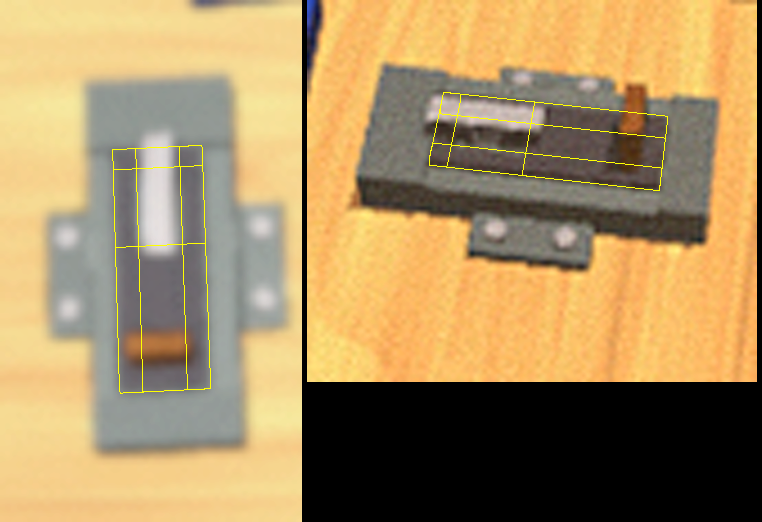

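Both views show the plate lying flat between the ribs, at (160,270) in the top panel and (550,140) in the side panel. The stud head stands above the eye, and the plate matches the expected outline. I hand in.

```bash
python3 -c "
from workcell import *
print(sign_off()); print(get_obs()['time_s'])"
```

```text
the job is handed in; nothing more can be done
None
the job is handed in; nothing more can be done
```

The keeper plate is back on the grey clamp block, released, and the job is handed in at about 22 s of the 61 s allowed. `sign_off` gives no verdict, so the result rests on my own checks.

- **Hooking under the stud:** I tipped the plate to 24° and brought the end bar under the outer wing. I eased it back until it touched the neck at about 3 N, which puts the stud about 2 mm outward of the seat point. This agrees with the camera estimate of 1 to 2 mm.
- **Levelling:** The highest force I read against the stud was about 3 N, though readings came only between moves. The handle came below its 40 mm limit, at about 36 mm.
- **Seating:** I slid the plate out until it met the outer rib (about 6.5 N, on the block, not the stud), then backed off. I lowered it until it touched the floor and opened the fingers.
- **Last checks:** Both camera views show the plate flat between the ribs with the head through the eye, matching the expected outline to about 1 pixel (roughly 3 mm). By the arm's reading just before release, the eye's outer end was at about x = 22 mm, y = 0.5 mm and on the floor. That x is inside the 19.5 to 24.5 mm window.
- **Disagreements:** The rib was felt at 22.65 mm where 23 mm was expected, so my block position is about 0.3 mm off. I did not measure the bystanders again; the arm did not go near them.

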